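# Draw the knife cage's inside bolt with the hooked rod

### The arm

A 7-joint arm with a two-finger parallel gripper is mounted at the origin on the work surface. World frame = base frame: x ahead of the robot, y to its left, z up, the work surface at z = 0. Lengths are in m, angles in rad, forces in N, time in s.
With the tool pointing down it reaches from about 0.425 to 0.875 m from the base axis. Payload 4.7 kg.
Tool frame: the origin (TCP) lies midway between the tips of the shut fingers; the grasp point (between the pads) lies 19 mm behind it; z points along the fingers, y is the direction in which the jaws open and shut (so a half turn about z gives the same grasp; the last joint's range is limited). The gripper opens to 87 mm and grips with 3 to 60 N. Pads are 19 mm wide; open, the fingers measure 117 mm over their backs; the gripper's body (75 mm by 190 mm) begins 51 mm behind the grasp point.
Start: joints at [1.243, 0.321, -0.07, 1.45, 0.023, 1.371, -0.057], TCP at [0.218, -0.612, 0.223] pointing down, gripper open.
Joint ranges: [-2.86, 2.86], [-0.3, 2.09], [-1.38, 1.24], [0.06, 2.45], [-1.56, 4.7], [0.09, 2.05], [-2.69, 2.69]. Speed limits (rad/s): [2.57, 2.57, 3.14, 3.14, 3.14, 3.14, 3.14].

### API

Orientations are given as a rotation vector (axis times angle).
In Python, from bench import get_state, eyes, job gives the robot as it stands. The module is installed in compiled form; this text tells all that it offers.
- The arm moves only by the shell command python3 -m jog 'ROWS' [FORCE]. ROWS is JSON, a list that holds one entry, the list of rows, each a list of 5 numbers: the opening, from 0 (shut) to 1 (fully open), then the shift along the tool's x, y, z in units of 40 mm (1.0 is 40 mm), then the turn about the tool's z in units of 5 degrees (1.0 is 5 degrees). In form: [[[jaw, dx, dy, dz, turn], ...]]. A call has 1 to 10 rows; each row shifts and turns the commanded pose from where the row before left it, along the tool's axes as they then stand; what a row does not reach is not made up. A row lasts 1/8 s, in which the tool goes at most 62.5 mm and 10.7 degrees, less where a joint would pass 70% of its speed; a pose out of reach is approached as far as the arm can. A call is refused whole if a number of a shift passes 1 or a number of a turn 1, either way. A call with a gripper value outside its range is refused whole. The fingers move at their own pace and stop on an object; FORCE is the grip in N (left out, the last holds). Time passes only in rows, so rows that do not move let the fingers close. It gives the time, the measured TCP pose, the force and the opening at its end, in the units of the state.
- get_state(): the state, without advancing time (a new reading comes with each control period).
- eyes.get_image(name): name is "scene" or "top"; returns (picture, depth): 420x560x3 uint8, red, green, blue; 420x560 float32, m along the optical axis (not along the pixel's ray), 0 where there is no reading.
- eyes.camera_params(name): a dict with "camera_matrix" (3x3 intrinsics, pixels), "k1" (the pictures are not rectified: a ray, as slopes to the right and down, at radius r is drawn at 1 + k1 r^2 times it, then the intrinsics apply), "pose" (4x4, takes a point from camera to world coordinates). Camera axes: x right, y down, z forward; pixel columns grow to the right and rows downward; lengths in m; the calibration is good to about 2 mm. A picture is of the moment at which its call begins. camera_params takes no time and is no camera call.
- job.close_job(): hands the job in, once; it reports no verdict.
The state is a dict: "time": time; "joint_positions": joint angles; "qd": joint speeds; "joint_torque": joint torques, N m; "position": TCP position; "tool_rot": TCP orientation; "ft_force": force on the tool from outside, world axes, zero at the start; "torque": the same for the moment, N m; "grip_width": opening from 0.0 (shut) to 1.0 (fully open).
Only numpy, scipy, OpenCV 4.12 (cv2) and the standard library are available. Lean on these libraries where they do the work, as an engineer would, in place of code of your own. Each camera call takes 0.05 s, during which the arm holds its last target. There are 200 camera calls.

### The job

Take the orange-handled hooked rod from the white cutting board, reach it through the front slot of the wire knife cage, and with its hook gently draw the red-pinned bolt towards the slot until it is fully home against its stop. Then lay the rod flat back on the white board and let go. Keep the hand off the bolt, and leave the eggs, flask and cup where they are.

Things in the scene. Friction and masses are not known exactly. Their poses are not given: they have to be found in the camera images.
- rod_grip (a point): Centre of the orange handle of the loose hooked rod (0.18 kg; it balances about 13 mm ahead of this point). Handle 100 long (x) x 22 wide (y) x 32 high (z) mm, lying at the start with its underside on the board. Its x axis runs along the rod from handle to hook, y towards the side the hook points to, z up as it lies.
- rod_hook (a point): Corner of the hook, on the rod's axis, 165 mm ahead (+x) of the handle's centre; same axes as rod_grip. A straight steel shank 8 mm thick joins the handle to this corner; there it turns square to +y into a straight arm, 8 mm thick, that ends 32 mm from the axis. The arm stays level when the rod is tipped nose-down.
- cage: Fixed wood and wire knife cage, 190 deep (x) x 180 wide (y) x 128 mm high. Origin: centre of its underside, on the table; x points from the front slot to the back, y left, z up. Inside it is clear for |y| < 80 mm, above a 10 mm floor; knives on the floor and the bolt's two guides (x 34 to 81, |y| < 17) reach only 32 mm high. Side and back walls are wood and wire.
- cage_sill (a point): Middle of the top of the wooden sill that closes the lower front of the cage: 65 mm above the table, at cage x = -90 mm, 12 mm thick. It is higher than the bolt's pin, so a level rod laid over it passes above the pin: the rod must dip nose-down. The slot above it is 164 mm wide.
- cage_roof (a point): Middle of the front edge of the cage's wire roof: wires centred 125 mm above the table, at cage x = -68 mm. From here the roof runs back over the whole cage, its bars (4 to 6 mm thick) 29 mm apart.
- bolt_pin (a point): Centre of the top of the bolt's upright red pin: 14 mm in diameter, top 60 mm above the table, upright down to the bolt bar (14 mm thick, its top 29 mm above the table). It stands in the cage at y = 0, at x = 5 mm minus the bolt's joint value. The axes are those of the cage.
- bolt (a joint): Travel of the bolt in m: 0 is fully shut (at the back), 0.060 is fully drawn against its rigid stop; it slides towards the front slot (the cage's -x). Starts at 0 to 0.012. It drags stiffly, with about 10 N, all the way (enough to make an arm or a held rod give by several mm) and stays where it is left; the stop is felt as a further rise in force.
- board: Fixed white plastic cutting board, 290 (x) x 140 (y) x 12 mm high, lying on the table to the left or right of the cage. Origin: centre of its underside; x along its length.
- eggs_mid (a point): Bystander: centre of an open grey-brown egg carton, 240 (x) x 105 (y) x 45 mm, with eggs standing up to 66 mm high, on the other side of the cage from the board.
- flask_mid (a point): Bystander: centre of an upright green drinking flask, 72 mm in diameter, 210 mm high.
- cup_mid (a point): Bystander: centre of an upright blue cup, 72 mm in diameter, 90 mm high.

How it is judged:
By the outcome, as a careful person would: the job done as asked, in the order asked, and still so for the second after the job is handed in, with the robot touching nothing.
It also fails if it takes over 64 s, if anything falls off the work surface, if the arm or the gripper's body presses on something with over 40 N, if the wrist force passes 120 N, or if a joint passes its speed limit or range.

## Working session

There is one attempt and no reset: what is moved stays moved. The work goes in short steps, Python scripts to look and compute and a shell command to move; the robot and the scene stay as the last step left them, time stands still between calls to the robot, and variables do not carry over. Pictures are saved under pics/ and viewed, about 8 in all and at most 12, crops included, and the job is handed in when it is done.

```bash
mkdir -p pics; python3 - <<'E'
from bench import get_state, eyes
import cv2,numpy as np
s=get_state();print(s)
for n in("scene","top"):
    im,d=eyes.get_image(n);np.savez(f"{n}0.npz",im=im,d=d)
    cv2.imwrite(f"pics/{n}0.png",cv2.cvtColor(im,cv2.COLOR_RGB2BGR))
    p=eyes.camera_params(n);print(n,p["camera_matrix"],p["k1"],np.round(p["pose"],4))
E
```

```text
{'time': 0.0, 'joint_positions': array([ 1.24310468,  0.32183783, -0.07013667,  1.45169146,  0.02260409,
        1.37081017, -0.05686056]), 'qd': array([-0.00025693, -0.00170025, -0.0003697 ,  0.00040207,  0.00102321,
        0.00050784, -0.00108323]), 'joint_torque': array([-1.53342253e-04, -4.91274619e+01, -4.03958475e-01, -3.12529314e+01,
       -6.37789420e-02,  4.36821766e-02,  1.80785332e-04]), 'position': array([ 0.21765509, -0.6118721 ,  0.22144404]), 'tool_rot': array([-3.09391076e+00, -5.34136526e-01,  6.57788656e-04]), 'ft_force': array([-0.0737713 ,  0.19974433, -0.20646895]), 'torque': array([0.01237291, 0.01133261, 0.02461602]), 'grip_width': 0.999210063754304}
scene [[452.46914042   0.         286.85667774]
 [  0.         452.46914042 204.90746727]
 [  0.           0.           1.        ]] -0.1022439100890232 [[ 0.2552  0.6304 -0.7331  1.2915]
 [ 0.9666 -0.1495  0.2079 -0.2024]
 [ 0.0215 -0.7617 -0.6476  0.7629]
 [ 0.      0.      0.      1.    ]]
top [[451.05374186   0.         285.55611   ]
 [  0.         451.05374186 208.56711639]
 [  0.           0.           1.        ]] -0.1411863464613281 [[ 0.0127 -0.9972  0.0731  0.4907]
 [-0.9997 -0.0111  0.0221 -0.0026]
 [-0.0212 -0.0734 -0.9971  1.0921]
 [ 0.      0.      0.      1.    ]]
```

View pics/scene0.png

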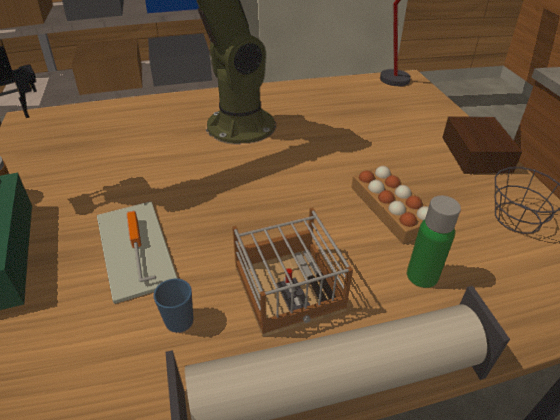

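View pics/top0.png

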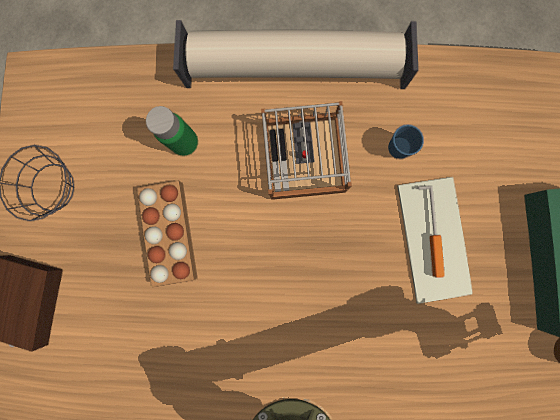

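The two pictures show the rod on the board at top (435,255) with its hook at about (416,187) pointing left. The cage spans top (265-350, 105-195), the red pin is near (304,155), and the cup is at (405,140).

```bash
cat > h.py <<'E'
import numpy as np,cv2
from bench import eyes,get_state
def rays(n,px):
    p=eyes.camera_params(n);K=p["camera_matrix"];T=np.array(p["pose"])
    u=(np.atleast_2d(px).astype(float)-[K[0,2],K[1,2]])/K[0,0]
    v=u.copy()
    for _ in range(20): v=u/(1+p["k1"]*(v**2).sum(1,keepdims=True))
    return T[:3,3],np.c_[v,np.ones(len(v))]@T[:3,:3].T
def plane(n,px,z):
    o,d=rays(n,px);return o+d*((z-o[2])/d[:,2])[:,None]
def cloud(n,d):
    r,c=np.mgrid[:420,:560];o,v=rays(n,np.c_[c.ravel(),r.ravel()])
    P=o+v*d.ravel()[:,None];P[d.ravel()==0]=np.nan;return P.reshape(420,560,3)
def tri(pa,pb):
    (a,u),(b,v)=rays("top",pa),rays("scene",pb);u,v=u[0],v[0]
    s=np.linalg.lstsq(np.c_[u,-v],b-a,rcond=None)[0]
    A,B=a+u*s[0],b+v*s[1];return (A+B)/2,np.linalg.norm(A-B)
def proj(n,P):
    p=eyes.camera_params(n);T=np.array(p["pose"]);q=(np.atleast_2d(P)-T[:3,3])@T[:3,:3];q=q[:,:2]/q[:,2:]
    q=q*(1+p["k1"]*(q**2).sum(1,keepdims=True));K=p["camera_matrix"];return q*K[0,0]+[K[0,2],K[1,2]]
def hsv(im): return cv2.cvtColor(im,cv2.COLOR_RGB2HSV)
def big(m):
    n,l,s,c=cv2.connectedComponentsWithStats(m.astype(np.uint8));i=1+np.argmax(s[1:,4]);return l==i,c[i],s[i,4]
E
python3 - <<'E'
from h import *
cr={"top":(255,95,100,110),"scene":(225,205,135,125)}
out=[]
for n in("top","scene"):
    z=np.load(n+"0.npz");im,d=z["im"],z["d"];H=hsv(im);C=cloud(n,d)
    o,c,a=big((H[...,0]>4)&(H[...,0]<14)&(H[...,1]>215)&(H[...,2]>150));print(n,"orange",c,a,np.nanmedian(C[o],0))
    pts=np.argwhere(o)[:,::-1];P=plane(n,pts,.044 if n=="top" else .04)
    r=cv2.minAreaRect((P[:,:2]*1000).astype(np.float32));print(r)
    x,y,w,h=cr[n];sub=np.zeros((420,560),bool);sub[y:y+h,x:x+w]=1
    R=sub&((H[...,0]<4)|(H[...,0]>174))&(H[...,1]>190)&(H[...,2]>120)
    R,c,a=big(R);print("red",c,a,np.argwhere(R)[:, ::-1].min(0),np.argwhere(R)[:, ::-1].max(0),np.nanmedian(C[R],0))
    k=5.4 if n=="top" else 4.4
    out.append(cv2.resize(im[y:y+h,x:x+w],None,fx=k,fy=k,interpolation=cv2.INTER_CUBIC))
    if n=="top":
        W=(H[...,1]<60)&(H[...,2]>150);W[:,:385]=0;W[:160]=0;W,c,a=big(W);P=C[W];print("board",a,cv2.minAreaRect((plane(n,np.argwhere(W)[:,::-1],.012)[:,:2]*1000).astype(np.float32)))
        B=(H[...,0]>95)&(H[...,0]<120)&(H[...,1]>90)&(H[...,2]>40);B[:,:380]=0;B[:,:][:, 430:]=0;B[165:]=0;B,c,a=big(B);print("cup",c,a,np.nanmedian(C[B],0),np.nanpercentile(C[B],[2,98],axis=0))
for n,o in zip(("t","s"),out):cv2.imwrite(f"pics/c{n}.png",o[...,::-1]);print(o.shape)
E
```

```text
top orange [433. 236.] 1 [ 0.50706067 -0.32642343  0.04103477]
((507.01446533203125, -325.5098571777344), (0.0, 0.0), 0.0)
red [303.81818182 153.09090909] 11 [303 151] [305 155] [ 0.69593796 -0.02089289  0.05917186]
board 5471 ((499.5929870605469, -341.80633544921875), (289.3721923828125, 138.9776153564453), 9.249591827392578)
cup [404.84293194 141.18848168] 382 [ 0.73126365 -0.26282804  0.05581542] [[ 0.69197147 -0.28909234  0.00231169]
 [ 0.75727992 -0.22381984  0.09108029]]
scene orange [132.36923077 224.90769231] 130 [ 0.46620503 -0.34011927  0.04479493]
((458.3533935546875, -342.4643859863281), (93.90412139892578, 16.669921875), 4.701406002044678)
red [288.85714286 270.35714286] 14 [287 269] [291 272] [ 0.69822778 -0.02627463  0.0612472 ]
(594, 540, 3)
(550, 594, 3)
```

View pics/ct.png

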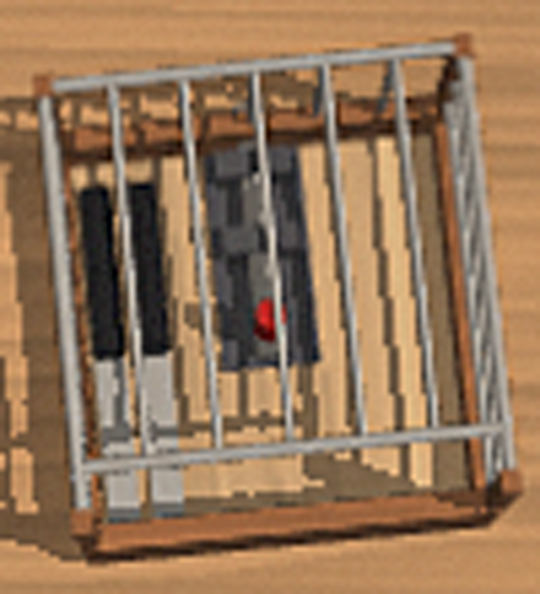

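View pics/cs.png

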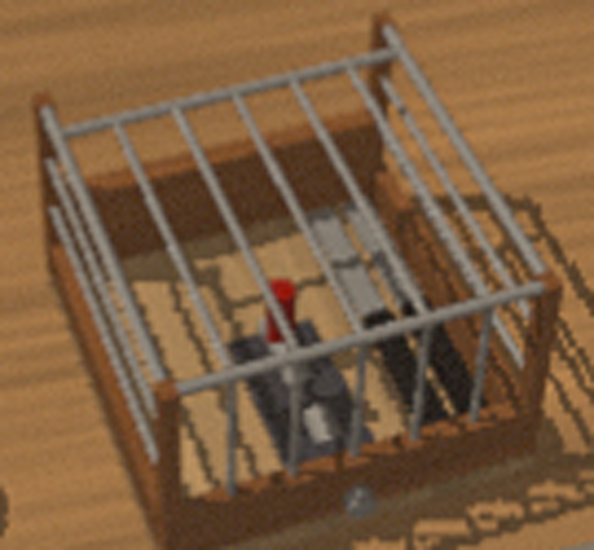

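The crops show the slot facing the robot, with the sill along the lower edge of ct from about (80,530) to (515,485). The roof front bar runs from (85,468) to (505,430), and the pin is at (268,318) in ct and (283,292) in cs. Next I'll compute the rod and cage poses.

```bash
python3 - <<'E'
from h import *
tp=lambda a:np.array([255,95])+(np.array(a)+.5)/5.4-.5
sp=lambda a:np.array([225,205])+(np.array(a)+.5)/4.4-.5
L=plane("top",[tp(p) for p in[(85,468),(505,430),(48,86),(468,45)]],.125)[:,:2];print(np.round(L,4))
fy=L[0]-L[1];by=L[2]-L[3];print("yaw",np.degrees(np.arctan2(-fy[0],fy[1])),np.degrees(np.arctan2(-by[0],by[1])),np.linalg.norm(fy),np.linalg.norm(by))
fx=(L[2]+L[3]-L[0]-L[1])/2;print("fore",np.degrees(np.arctan2(fx[1],fx[0])),np.linalg.norm(fx))
S=plane("top",[tp((80,530)),tp((515,487))],.065);print("sill",np.round(S,4))
print("pin tri",tri([303.9,153.0],[288.8,269.6]),"plane",plane("top",[303.9,153.],.060),plane("scene",[288.8,269.6],.060))
z=np.load("top0.npz");im,d=z["im"],z["d"];H=hsv(im)
o=(H[...,0]>4)&(H[...,0]<15)&(H[...,1]>170)&(H[...,2]>150);o[:,:415]=0;o[:,450:]=0;o[:220]=0;o,c,a=big(o)
print("handle",c,a);r=cv2.minAreaRect((plane("top",np.argwhere(o)[:,::-1],.044)[:,:2]*1000).astype(np.float32));print(r)
# shank/hook : points on board region higher than board
C=cloud("top",d);m=(C[...,2]>.020)&(C[...,0]>.5)&(C[...,0]<.66)&(C[...,1]<-.26)&(C[...,1]>-.40)&~o
g=(H[...,2]<140);g[:,:400]=0;g[:,445:]=0;g[:180]=0;g[240:]=0
im2=cv2.resize(im[175:300,390:480],None,fx=4.6,fy=4.6,interpolation=cv2.INTER_CUBIC);cv2.imwrite("pics/rod.png",im2[...,::-1])
print(m.sum())
P=C[m];print(np.nanpercentile(P,[1,50,99],axis=0))
E
```

```text
[[ 0.6205  0.0525]
 [ 0.6376 -0.1156]
 [ 0.7777  0.0702]
 [ 0.7965 -0.1011]]
yaw 5.831047751957754 6.272562850433252 0.1689952364456231 0.1723084168076177
fore 5.832266028561517 0.15888094591123206
sill [[ 0.602   0.0576  0.065 ]
 [ 0.6224 -0.1269  0.065 ]]
pin tri (array([ 0.69555807, -0.02291881,  0.05966581]), np.float64(0.0046672749592424545)) plane [[ 0.6960881  -0.02065552  0.06      ]] [[ 0.69532471 -0.025281    0.06      ]]
handle [438.16199377 255.70404984] 321
((461.18475341796875, -338.0096435546875), (96.23017883300781, 18.970727920532227), 4.861410140991211)
230
[[ 0.50080513 -0.33715327  0.02370157]
 [ 0.57745124 -0.32824378  0.03006836]
 [ 0.62905402 -0.2939539   0.03824028]]
```

View pics/rod.png

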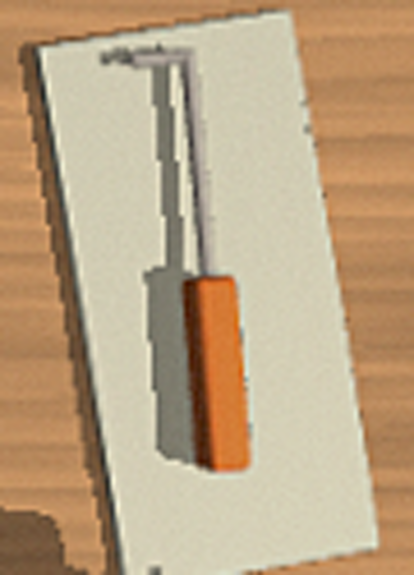

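```bash
cat >> h.py <<'E'
from scipy.spatial.transform import Rotation as Ro
def go(t,yaw=None):
    s=get_state();R=Ro.from_rotvec(s["tool_rot"]);M=R.as_matrix()
    y0=np.degrees(np.arctan2(M[1,0],M[0,0]))
    print("yaw",y0.round(2),"tilt",np.degrees(np.arccos(-M[2,2])).round(2),"pos",s["position"].round(4),"f",s["ft_force"].round(1),"w",round(s["grip_width"]*87,1),"t",s["time"])
    if yaw is not None:
        print("turn units",((y0-yaw)/5).round(3));M=M@Ro.from_euler("z",y0-yaw,degrees=True).as_matrix()
    print("shift units",(M.T@(np.array(t)-s["position"])/.04).round(3))
E
python3 -m jog '[[[1,0,0,0,0.98],[1,0,0,0,0.98],[1,0,0,0,0.98]]]' 
python3 -c "
from h import *
go([.424,-.343,.10],4.9)"
```

```text
time: 0.48
position: [0.2177, -0.6121, 0.2219]
tool_rot: [-3.138, -0.129, 0.001]
ft_force: [0.1, -0.7, 1.4]
grip_width: 0.997
yaw 4.72 tilt 0.07 pos [ 0.2177 -0.6121  0.2219] f [ 0.1 -0.7  1.4] w 86.8 t 0.475
turn units -0.036
shift units [ 5.714 -6.258  3.052]
```

```bash
python3 -m jog '[[[1,0.714,-0.782,0.2,0],[1,0.714,-0.782,0.2,0],[1,0.714,-0.782,0.2,0],[1,0.714,-0.782,0.2,0],[1,0.714,-0.782,0.2,0],[1,0.714,-0.782,0.2,0],[1,0.714,-0.782,0.2,0],[1,0.714,-0.782,0.2,0],[1,0,0,0.5,0],[1,0,0,0,0]]]' 
python3 - <<'E'
from h import *
go([.424,-.343,.018],4.9)
for n in("top","scene"):
    im,d=eyes.get_image(n)
    im=im[170:320,340:540] if n=="top" else im[170:320,50:250]
    cv2.imwrite(f"pics/{n}1.png",cv2.resize(im[...,::-1],None,fx=3,fy=3,interpolation=cv2.INTER_CUBIC))
a,b=cv2.imread("pics/top1.png"),cv2.imread("pics/scene1.png");cv2.imwrite("pics/j1.png",cv2.resize(np.hstack([a,b]),(800,300)))
E
```

```text
time: 1.72
position: [0.4231, -0.3425, 0.1368]
tool_rot: [-3.136, -0.135, 0.005]
ft_force: [-0.6, 0.1, 0.3]
grip_width: 0.999
yaw 4.94 tilt 0.23 pos [ 0.4231 -0.3425  0.1368] f [-0.6  0.1  0.3] w 87.0 t 1.725
turn units 0.008
shift units [0.032 0.023 2.969]
```

View pics/j1.png

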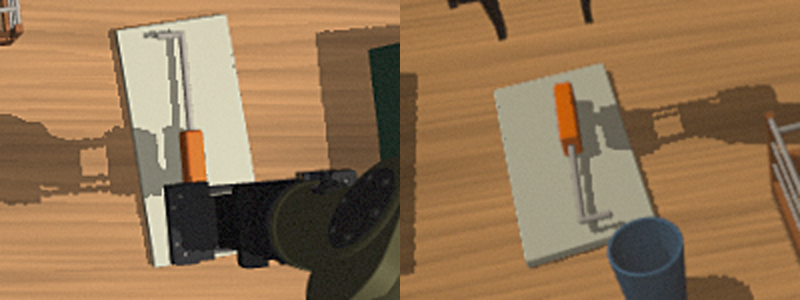

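The gripper straddles the rear of the handle, so I'll descend and close lightly.

```bash
python3 -m jog '[[[1,0,0,0.8,0],[1,0,0,0.8,0],[1,0,0,0.8,0],[1,0,0,0.4,0],[1,0,0,0.2,0],[1,0,0,0,0],[0,0,0,0,0],[0,0,0,0,0],[0,0,0,0,0],[0,0,0,0,0]]]' 3
python3 -m jog '[[[0,0,0,0,0],[0,0,0,0,0],[0,0,0,0,0],[0,0,0,0,0]]]' 3
python3 -c "
from h import *
go([.424,-.343,.018],4.9)"
```

```text
time: 3.08
position: [0.4243, -0.3437, 0.0188]
tool_rot: [3.138, 0.134, 0.0]
ft_force: [0.5, 0.1, -0.4]
grip_width: 0.635
time: 3.58
position: [0.4242, -0.3436, 0.0185]
tool_rot: [3.139, 0.134, -0.0]
ft_force: [-0.5, 0.1, 0.4]
grip_width: 0.253
yaw 4.89 tilt 0.0 pos [ 0.4242 -0.3436  0.0185] f [-0.5  0.1  0.4] w 22.0 t 3.575
turn units -0.002
shift units [-0.003 -0.016  0.014]
```

```bash
python3 -m jog '[[[0,0.02,0,-0.25,0],[0,0.02,0,-0.25,0],[0,0.03,0,-0.25,0],[0,0.05,0,-0.25,0],[0,0.07,0,-0.25,0],[0,0.08,0,-0.25,0],[0,0.08,0,-0.25,0],[0,0.1,0,-0.25,0],[0,0,0,0,0]]]' 3
cat >> h.py <<'E'
def rod(n="scene",tag=None,box=None):
    im,d=eyes.get_image(n);H=hsv(im);C=cloud(n,d)
    o=(H[...,0]>4)&(H[...,0]<15)&(H[...,1]>190)&(H[...,2]>120)&(C[...,2]>.02)
    if box: x,y,w,h=box;m=np.zeros_like(o);m[y:y+h,x:x+w]=1;o&=m
    o,c,a=big(o);P=C[o];p0=np.nanmedian(P,0);_,_,V=np.linalg.svd(P[~np.isnan(P).any(1)]-p0,full_matrices=False)
    v=V[0]*np.sign(V[0][0]);print("handle",c.round(1),a,p0.round(4),"elev",np.degrees(np.arcsin(v[2])).round(1),"yaw",np.degrees(np.arctan2(v[1],v[0])).round(1))
    if tag:
        x,y,w,h=box;k=min(800/w,600/h)*.98
        cv2.imwrite(f"pics/{tag}.png",cv2.resize(im[y:y+h,x:x+w,::-1],None,fx=k,fy=k,interpolation=cv2.INTER_CUBIC))
E
python3 -c "
from h import *
go([.424,-.343,.018],4.9)
rod('scene','r1',(70,160,150,150))"
```

```text
time: 4.7
position: [0.4432, -0.3424, 0.0996]
tool_rot: [3.137, 0.135, 0.002]
ft_force: [0.7, -0.2, -1.3]
grip_width: 0.252
yaw 4.91 tilt 0.12 pos [ 0.4432 -0.3424  0.0996] f [ 0.7 -0.2 -1.3] w 21.9 t 4.7
turn units 0.003
shift units [-0.482 -0.028  2.04 ]
handle [127.4 211.1] 324 [ 0.4848 -0.3403  0.1036] elev -26.8 yaw 5.4
```

View pics/r1.png

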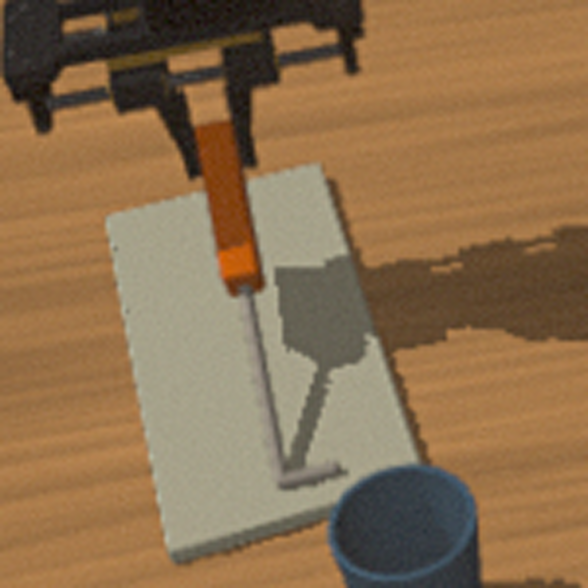

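The nose has dropped to about 27° and the hook is resting on the board at (285,478) in the crop. I'll tighten the grip and lift.

```bash
python3 -m jog '[[[0,0,0,0,0],[0,0,0,0,0],[0,0,0,0,0],[0,0,0,-0.4,0],[0,0,0,-0.7,0],[0,0,0,-0.7,0],[0,0,0,-0.7,0],[0,0,0,-0.7,0],[0,0,0,-0.2,0],[0,0,0,0,0]]]' 60
python3 - <<'E'
from h import *
rod('scene',None,(50,100,170,200))
c,s=np.cos(np.radians(5.9)),np.sin(np.radians(5.9));O=np.array([.697,-.0235])
w=lambda x,y:O+[c*x-s*y,s*x+c*y]
for p,z in (((-.092-.174,-.045),.232),((-.092-.174,-.045),.182),((.018-.174,-.045),.134)):
    q=w(*p);print(q,np.hypot(*q));go([*q,z],5.9)
E
```

```text
time: 6.0
position: [0.442, -0.3421, 0.2347]
tool_rot: [3.138, 0.134, -0.0]
ft_force: [-0.6, -0.4, -4.1]
grip_width: 0.25
handle [113.9 161.3] 370 [ 0.4855 -0.3408  0.2373] elev -27.0 yaw 5.4
[ 0.43703471 -0.09560444] 0.4473695912637159
yaw 4.88 tilt 0.08 pos [ 0.4416 -0.3419  0.2338] f [-0.8 -0.5 -1.4] w 21.5 t 6.05
turn units -0.204
shift units [ 0.52  -6.135  0.049]
[ 0.43703471 -0.09560444] 0.4473695912637159
yaw 4.88 tilt 0.08 pos [ 0.4416 -0.3419  0.2338] f [-0.8 -0.5 -1.4] w 21.5 t 6.05
turn units -0.204
shift units [ 0.522 -6.134  1.299]
[ 0.54645202 -0.08429726] 0.552915765509559
yaw 4.88 tilt 0.08 pos [ 0.4416 -0.3419  0.2338] f [-0.8 -0.5 -1.4] w 21.5 t 6.05
turn units -0.204
shift units [ 3.273 -6.133  2.495]
```

```bash
python3 -m jog '[[[0,0,-0.4,0,-0.204],[0,0.07,-0.75,0,0],[0,0.07,-0.75,0,0],[0,0.07,-0.75,0,0],[0,0.07,-0.75,0,0],[0,0.07,-0.75,0,0],[0,0.07,-0.75,0,0],[0,0.07,-0.75,0,0],[0,0.03,-0.485,0,0],[0,0,0,0,0]]]'
python3 - <<'E'
from h import *
rod('scene','s2',(150,100,240,240))
im,d=eyes.get_image("top");cv2.imwrite("pics/t2.png",cv2.resize(im[70:270,230:430,::-1],None,fx=3,fy=3,interpolation=cv2.INTER_CUBIC))
a,b=cv2.imread("pics/t2.png"),cv2.imread("pics/s2.png");print(b.shape);cv2.imwrite("pics/j2.png",cv2.resize(np.hstack([a,cv2.resize(b,(600,600))]),(800,400)))
go([.437,-.0956,.182],5.9)
E
```

```text
time: 7.3
position: [0.4375, -0.0943, 0.2342]
tool_rot: [3.137, 0.167, -0.001]
ft_force: [0.4, -1.3, -2.3]
grip_width: 0.247
handle [234.3 145.4] 327 [ 0.4821 -0.0923  0.2364] elev -28.0 yaw 4.6
(588, 588, 3)
yaw 5.87 tilt 0.05 pos [ 0.4376 -0.0968  0.2344] f [ 0.4 -0.6 -2.6] w 21.3 t 7.4
turn units -0.006
shift units [-0.011 -0.032  1.309]
```

View pics/j2.png

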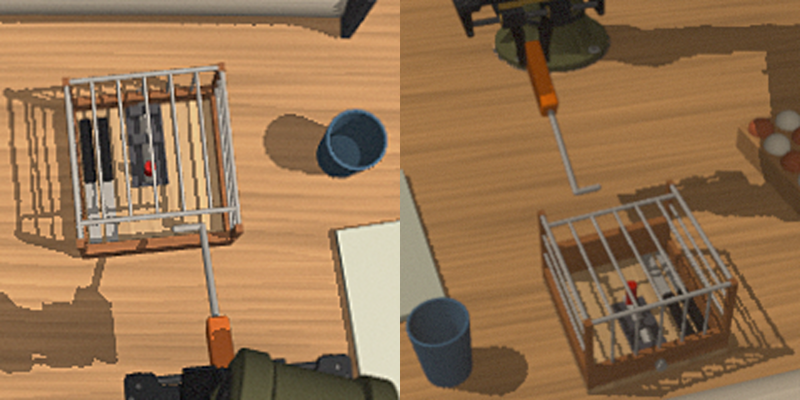

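The crops show the hook corner near (204,228) in the top half, just in front of the roof bar, and at (578,190) in the scene half. I'll triangulate it against the prediction.

```bash
python3 - <<'E'
from h import *
R=lambda a:np.array([[np.cos(a),-np.sin(a)],[np.sin(a),np.cos(a)]])
a=np.radians(5.9);O=np.array([.697,-.0235])
s=get_state()["position"]
for t,sc in(((332,183.8),(256.5,213.8)),((317.5,184),(270,211.6))):
    P,e=tri(t,sc);print(P.round(4),e.round(4),"from tcp",(R(a).T@(P[:2]-s[:2])).round(4),(P[2]-s[2]).round(4),"cage",(R(a).T@(P[:2]-O)).round(4))
E
```

```text
[ 0.6132 -0.0761  0.1532] 0.0049 from tcp [0.1768 0.0025] -0.0812 cage [-0.0887 -0.0437]
[ 0.6124 -0.0467  0.1524] 0.0029 from tcp [0.179  0.0318] -0.082 cage [-0.0866 -0.0144]
```

```bash
python3 -m jog '[[[0,0,0.12,0.4,0],[0,0,0,0.5,0],[0,0,0,0.4,0],[0,0,0,0,0],[0,0.4,0,0.18,0],[0,0.4,0,0.18,0],[0,0.4,0,0.18,0],[0,0.4,0,0.18,0],[0,0,0,0,0]]]'
python3 -m jog '[[[0,0.4,0,0.18,0],[0,0.4,0,0.18,0],[0,0.22,0,0.12,0],[0,0,0,0,0],[0,0,0,0,0]]]'
python3 - <<'E'
from h import *
rod('scene','s3',(220,160,160,180))
im,d=eyes.get_image("top");cv2.imwrite("pics/t3.png",cv2.resize(im[90:240,250:370,::-1],(400,500),interpolation=cv2.INTER_CUBIC))
a,b=cv2.imread("pics/t3.png"),cv2.imread("pics/s3.png");cv2.imwrite("pics/j3.png",np.hstack([a,cv2.resize(b,(400,500)) if 0 else cv2.resize(b[:, :],(400,450)) if 0 else cv2.copyMakeBorder(cv2.resize(b,(400,450)),0,50,0,0,cv2.BORDER_CONSTANT)]))
go([.437,-.0956,.182],5.9)
E
```

```text
time: 8.52
position: [0.5027, -0.0939, 0.1536]
tool_rot: [-3.136, -0.163, 0.0]
ft_force: [-0.8, 0.7, -2.2]
grip_width: 0.246
time: 9.15
position: [0.5421, -0.0901, 0.1348]
tool_rot: [3.137, 0.161, -0.0]
ft_force: [-0.3, -0.4, -3.0]
grip_width: 0.248
handle [246.9 210.5] 360 [ 0.5841 -0.0885  0.1385] elev -27.1 yaw 5.3
yaw 5.89 tilt 0.04 pos [ 0.5423 -0.0901  0.1349] f [ 0.6 -0.7 -2.7] w 21.5 t 9.25
turn units -0.002
shift units [-2.632 -0.134 -1.177]
```

View pics/j3.png

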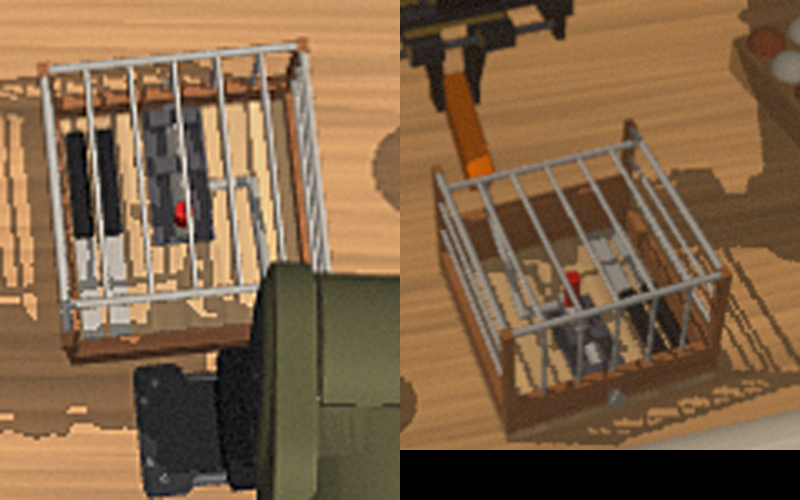

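The crops show the hook arm past the pin: top corner (250,183), arm tip about (213,187), pin top (182,213).

```bash
python3 - <<'E'
from h import *
a=np.radians(5.9);R=np.array([[np.cos(a),-np.sin(a)],[np.sin(a),np.cos(a)]])
H=plane("top",[(325,144.9),(313.9,146.1)],.056)[:,:2];p=plane("top",[304,153.2],.06)[0,:2]
print("hook,tip rel pin (cage axes)",((H-p)@R).round(4))
z=np.array([.697,-.0235]);print(((p-z)@R).round(4),((H-z)@R).round(4))
E
```

```text
hook,tip rel pin (cage axes) [[ 0.0159 -0.0508]
 [ 0.0154 -0.0247]]
[-0.0011  0.0027] [[ 0.0148 -0.0481]
 [ 0.0143 -0.022 ]]
```

```bash
python3 -m jog '[[[0,0,-0.3,0,0],[0,0,-0.3,0,0],[0,0,-0.22,0,0],[0,0,0,0,0],[0,-0.1,0,0,0],[0,-0.1,0,0,0],[0,0,0,0,0]]]' | sed -n '2p;4p'
python3 -m jog '[[[0,-0.1,0,0,0],[0,-0.1,0,0,0],[0,-0.1,0,0,0],[0,0,0,0,0]]]' | sed -n '2p;4p'
python3 -m jog '[[[0,-0.1,0,0,0],[0,-0.1,0,0,0],[0,-0.1,0,0,0],[0,0,0,0,0]]]' | sed -n '2p;4p'
python3 - <<'E'
from h import *
rod('scene','s4',(220,160,160,180))
go([.437,-.0956,.182],5.9)
im,d=eyes.get_image("top");H=hsv(im)
def red(im,x,y,w,h):
    H=hsv(im);m=((H[...,0]<5)|(H[...,0]>172))&(H[...,1]>180)&(H[...,2]>90);k=np.zeros_like(m);k[y:y+h,x:x+w]=1;return big(m&k)[1:]
print(red(im,290,140,30,45),red(eyes.get_image("scene")[0],265,230,45,55))
E
```

```text
position: [0.5316, -0.0584, 0.1348]
ft_force: [1.3, 0.8, -1.9]
position: [0.5227, -0.059, 0.1356]
ft_force: [8.7, 1.4, -5.7]
position: [0.5108, -0.0602, 0.1357]
ft_force: [7.8, 1.4, -5.7]
handle [257.8 199.9] 342 [ 0.5563 -0.0588  0.139 ] elev -26.8 yaw 4.1
yaw 5.89 tilt 0.46 pos [ 0.5108 -0.0602  0.1356] f [ 8.4  0.4 -5. ] w 21.8 t 11.175
turn units -0.002
shift units [-1.916  0.691 -1.174]
(array([304.23076923, 161.38461538]), np.int32(13)) (array([285.69230769, 263.92307692]), np.int32(13))
```

View pics/s4.png

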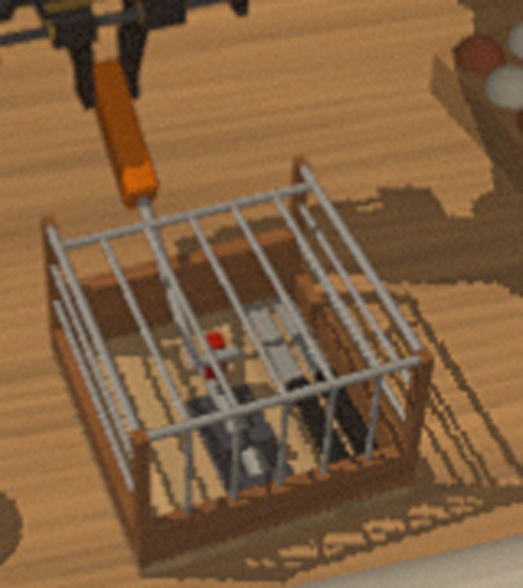

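The hook holds the pin, which sits on the near side of the arm at about (213,345) in s4. The bolt is drawing at about 9 N with the tilt unchanged, so I'll keep going.

```bash
for i in 1 ; do python3 -m jog '[[[0,-0.1,0,0,0],[0,-0.1,0,0,0],[0,-0.1,0,0,0],[0,-0.1,0,0,0],[0,0,0,0,0]]]' | sed -n '2p;4p'
python3 -m jog '[[[0,-0.1,0,0,0],[0,-0.1,0,0,0],[0,-0.1,0,0,0],[0,0,0,0,0]]]' | sed -n '2p;4p'
python3 -m jog '[[[0,-0.1,0,0,0],[0,0,0,0,0]]]' | sed -n '2p;4p'; done
python3 - <<'E'
from h import *
rod('scene',None,(220,160,160,180))
go([.437,-.0956,.182],5.9)
def red(n,x,y,w,h):
    H=hsv(eyes.get_image(n)[0]);m=((H[...,0]<5)|(H[...,0]>172))&(H[...,1]>180)&(H[...,2]>90);k=np.zeros_like(m);k[y:y+h,x:x+w]=1;c,a=big(m&k)[1:]
    P=plane(n,c,.058)[0,:2]-[.697,-.0235];t=np.radians(5.9);print(n,c,a,"cage x",P@[np.cos(t),np.sin(t)])
red("top",290,140,30,45);red("scene",255,215,45,65)
E
```

```text
position: [0.4949, -0.0619, 0.1356]
ft_force: [8.2, 0.8, -5.1]
position: [0.4829, -0.0631, 0.1357]
ft_force: [8.9, 2.0, -6.6]
position: [0.479, -0.0635, 0.1357]
ft_force: [8.5, 0.5, -5.5]
handle [253.4 191.3] 323 [ 0.5242 -0.0622  0.1379] elev -27.4 yaw 3.9
yaw 5.9 tilt 0.47 pos [ 0.479  -0.0635  0.1357] f [ 9.   0.9 -5. ] w 21.6 t 12.7
turn units -0.001
shift units [-1.118  0.691 -1.167]
top [305.90909091 174.45454545] 11 cage x -0.05080994841579568
scene [280.07692308 253.30769231] 13 cage x -0.05291146346308273
```

```bash
for i in 1; do python3 -m jog '[[[0,-0.05,0,0,0],[0,0,0,0,0]]]' | sed -n '2p;4p'
python3 -m jog '[[[0,-0.05,0,0,0],[0,0,0,0,0]]]' | sed -n '2p;4p'
python3 -m jog '[[[0,-0.05,0,0,0],[0,0,0,0,0]]]' | sed -n '2p;4p'
python3 -m jog '[[[0,-0.05,0,0,0],[0,0,0,0,0]]]' | sed -n '2p;4p'; done
```

```text
position: [0.4773, -0.0637, 0.1357]
ft_force: [9.7, 0.7, -7.0]
position: [0.4756, -0.0638, 0.1357]
ft_force: [10.6, 1.6, -6.4]
position: [0.4754, -0.0636, 0.1358]
ft_force: [16.1, 1.7, -11.7]
position: [0.4742, -0.0638, 0.1366]
ft_force: [13.9, 1.9, -6.5]
```

```bash
python3 -m jog '[[[0,-0.05,0,0,0],[0,0,0,0,0]]]' | sed -n '2p;4p'
cat >> h.py <<'E'
def red(n,x,y,w,h):
    H=hsv(eyes.get_image(n)[0]);m=((H[...,0]<5)|(H[...,0]>172))&(H[...,1]>180)&(H[...,2]>90);k=np.zeros_like(m);k[y:y+h,x:x+w]=1;c,a=big(m&k)[1:]
    P=plane(n,c,.058)[0,:2]-[.697,-.0235];t=np.radians(5.9);print(n,c,a,"cage x",P@[np.cos(t),np.sin(t)])
def reds(): red("top",290,140,30,45);red("scene",255,215,45,65)
E
python3 - <<'E'
from h import *
rod('scene',"s5",(220,160,160,180))
go([.437,-.0956,.182],5.9);reds()
E
```

```text
position: [0.474, -0.0637, 0.137]
ft_force: [20.3, 2.3, -10.7]
handle [252.8 189.5] 324 [ 0.5181 -0.0626  0.1399] elev -26.7 yaw 3.9
yaw 5.93 tilt 1.11 pos [ 0.4741 -0.0636  0.137 ] f [ 19.4   2.  -10.7] w 21.5 t 14.1
turn units 0.006
shift units [-0.982  0.701 -1.143]
top [306.         175.14285714] 7 cage x -0.052429537494516246
scene [279.72727273 251.18181818] 11 cage x -0.05905825349092688
```

View pics/s5.png

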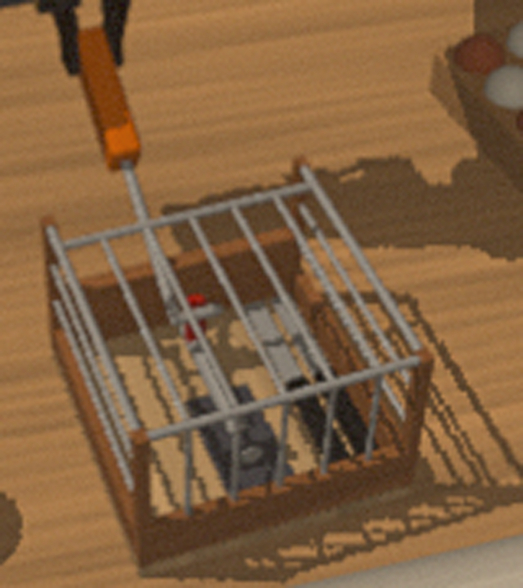

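The force rises to 20 N with no further travel, and the pin reads x ≈ -0.055 as an average of the two views, so the bolt is home. I'll unhook: forward a little, sideways, then up and out.

```bash
python3 -m jog '[[[0,0.1,0,0,0],[0,0.1,0,0,0],[0,0.1,0,0,0],[0,0,0,0,0]]]' | sed -n '2p;4p'
python3 - <<'E'
from h import *
go([.437,-.0956,.182],5.9);reds()
E
python3 -m jog '[[[0,0,0.3,0,0],[0,0,0.3,0,0],[0,0,0.25,0,0],[0,0,0,0,0]]]' | sed -n '2p;4p'
python3 - <<'E'
from h import *
rod('scene',"s6",(220,130,160,180))
go([.437,-.0956,.182],5.9);reds()
im,d=eyes.get_image("top");cv2.imwrite("pics/t6.png",cv2.resize(im[90:240,250:370,::-1],(400,500),interpolation=cv2.INTER_CUBIC))
a,b=cv2.imread("pics/t6.png"),cv2.imread("pics/s6.png");cv2.imwrite("pics/j6.png",np.hstack([a,cv2.resize(b,(400,500))]))
E
```

```text
position: [0.4769, -0.0636, 0.134]
ft_force: [1.0, 0.6, -2.8]
yaw 5.9 tilt 0.1 pos [ 0.4769 -0.0636  0.134 ] f [ 1.   0.6 -2.8] w 21.8 t 14.7
turn units 0.001
shift units [-1.077  0.692 -1.199]
top [306.         175.14285714] 7 cage x -0.052429537494516246
scene [279.55555556 251.22222222] 9 cage x -0.059068705021782505
position: [0.4806, -0.0989, 0.1343]
ft_force: [0.2, 0.6, -2.0]
handle [237.8 194.6] 334 [ 0.5254 -0.0975  0.1362] elev -27.7 yaw 4.6
yaw 5.83 tilt 0.04 pos [ 0.4808 -0.0979  0.1344] f [-0.6  0.3 -1.6] w 21.7 t 15.35
turn units -0.015
shift units [-1.083 -0.171 -1.19 ]
top [306.         175.14285714] 7 cage x -0.052429537494516246
scene [280.   252.25] 16 cage x -0.05589296817354511
```

View pics/j6.png

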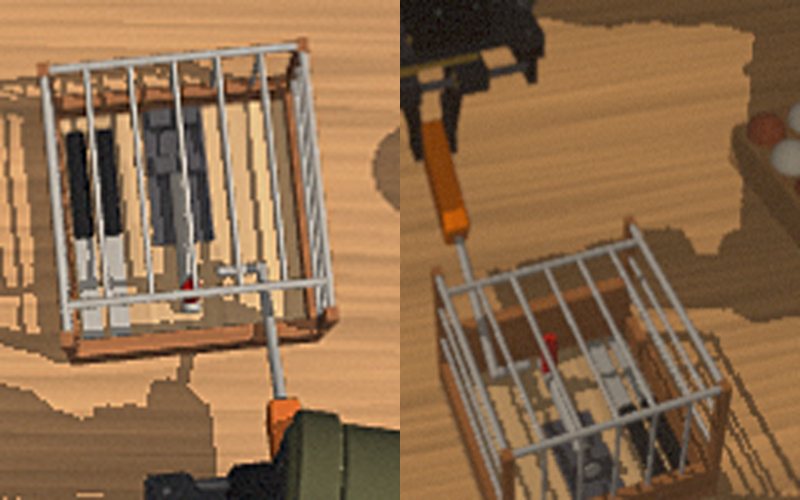

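The pin stayed drawn at scene x ≈ -0.056, and the hook arm is clear of it to the right: arm tip (218,270), pin (190,292). I'll back out.

```bash
python3 -m jog '[[[0,-0.25,0.05,-0.22,0],[0,-0.3,0,-0.26,0],[0,-0.3,0,-0.26,0],[0,-0.26,0,-0.24,0],[0,0,0,0,0]]]' | sed -n '2p;4p'
python3 -m jog '[[[0,0,0,-0.4,0],[0,0,0,-0.6,0],[0,0,0,-0.5,0],[0,0,0,0,0]]]' | sed -n '2p;4p'
python3 -c "
from h import *
reds()
go([.443,-.343,.235],4.9)"
```

```text
position: [0.437, -0.1045, 0.175]
ft_force: [1.4, 0.1, -2.6]
position: [0.4387, -0.1041, 0.2357]
ft_force: [0.7, -0.7, -1.9]
top [306.         175.14285714] 7 cage x -0.052429537494516246
scene [279.22222222 251.22222222] 9 cage x -0.059307571352595546
yaw 5.92 tilt 0.03 pos [ 0.4371 -0.1038  0.2334] f [-0.3  0.2 -2.3] w 21.5 t 16.725
turn units 0.204
shift units [-0.363  5.97  -0.041]
```

```bash
python3 -m jog '[[[0,0,0.6,0,0.204],[0,-0.04,0.7,0,0],[0,-0.04,0.7,0,0],[0,-0.04,0.7,0,0],[0,-0.04,0.7,0,0],[0,-0.04,0.7,0,0],[0,-0.04,0.7,0,0],[0,-0.04,0.7,0,0],[0,-0.08,0.47,0,0],[0,0,0,0,0]]]' | sed -n '2p;4p'
python3 -m jog '[[[0,0,0,0.6,0],[0,0,0,0.7,0],[0,0,0,0.7,0],[0,0,0,0.6,0],[0,0,0,0.4,0],[0,0,0,0.2,0],[0,0,0,0,0]]]' | sed -n '2p;4p'
python3 -c "
from h import *
rod('scene','s7',(70,160,150,150))
go([.424,-.343,.0185],4.9)"
```

```text
position: [0.4426, -0.3449, 0.2331]
ft_force: [0.1, 1.4, -2.1]
position: [0.4436, -0.3428, 0.1058]
ft_force: [-0.7, -0.4, -2.4]
handle [126.6 209.3] 326 [ 0.4849 -0.341   0.1098] elev -26.8 yaw 5.5
yaw 4.9 tilt 0.05 pos [ 0.4439 -0.3432  0.1064] f [-0.2  0.1 -1.6] w 21.5 t 18.9
turn units -0.001
shift units [-0.498 -0.049  2.196]
```

```bash
python3 -m jog '[[[0,0,0,0,0],[0,0,0,0.1,0],[0,0,0,0.1,0],[0,-0.08,0,0.2,0],[0,-0.08,0,0.2,0],[0,-0.07,0,0.2,0],[0,-0.06,0,0.2,0],[0,-0.05,0,0.2,0],[0,0,0,0,0]]]' 3 | sed -n '2p;4p'
python3 -c "
from h import *
rod('scene')
go([.424,-.343,.0185],4.9)"
python3 -m jog '[[[0,-0.05,0,0.2,0],[0,-0.04,0,0.2,0],[0,-0.03,0,0.2,0],[0,-0.02,0,0.2,0],[0,-0.01,0,0.1,0],[0,0,0,0.05,0],[0,0,0,0,0]]]' 3 | sed -n '2p;4p'
python3 -c "
from h import *
rod('scene')
go([.424,-.343,.0185],4.9)"
```

```text
position: [0.4293, -0.3439, 0.0569]
ft_force: [0.5, -0.2, -1.3]
handle [130.  219.8] 258 [ 0.4746 -0.3418  0.068 ] elev -13.7 yaw 5.6
yaw 4.89 tilt 0.04 pos [ 0.4298 -0.344   0.0574] f [-0.5 -0.3 -1.3] w 22.0 t 20.075
turn units -0.002
shift units [-0.141 -0.038  0.972]
position: [0.4243, -0.3447, 0.0199]
ft_force: [-1.0, 1.2, 0.5]
handle [132.9 235. ] 115 [ 0.4985 -0.3407  0.0432] elev -10.1 yaw 3.7
yaw 4.9 tilt 0.03 pos [ 0.4243 -0.3447  0.0199] f [-0.7  0.2  1.4] w 21.8 t 21.0
turn units 0.0
shift units [-0.004 -0.042  0.035]
```

```bash
python3 -m jog '[[[0.35,0,0,0,0],[0.5,0,0,0,0],[1,0,0,0,0],[1,0,0,0,0],[1,0,0,0,0],[1,0,0,-0.3,0],[1,0,0,-0.6,0],[1,0,0,-0.8,0],[1,0,0,-0.8,0],[1,0,0,-0.8,0]]]' | sed -n '2p;4p;5p'
python3 -m jog '[[[1,-0.7,0.7,-0.2,0],[1,-0.7,0.7,-0.2,0],[1,-0.7,0.7,-0.2,0],[1,-0.7,0.7,-0.2,0],[1,0,0.7,0,0],[1,0,0.7,0,0],[1,0,0,0,0],[1,0,0,0,0]]]' | sed -n '2p;4p;5p'
python3 - <<'E'
from h import *
rod('scene',None,(70,160,150,150));reds();go([.4,-.4,.2])
for n in("top","scene"):
    im0=np.load(n+"0.npz")["im"];im,d=eyes.get_image(n)
    H=hsv(im);C=cloud(n,d)
    o=(H[...,0]>4)&(H[...,0]<15)&(H[...,1]>170)&(H[...,2]>150);k=np.zeros_like(o)
    x,y,w,h=(415,200,40,100) if n=="top" else (100,190,60,80);k[y:y+h,x:x+w]=1;o,c,a=big(o&k)
    print(n,"handle",c,a,cv2.minAreaRect((plane(n,np.argwhere(o)[:,::-1],.042)[:,:2]*1000).astype(np.float32)),np.nanpercentile(C[o][:,2],[10,50,90]).round(4))
    df=np.abs(im.astype(int)-im0).max(2)>45
    B={"eggs":(130,178,70,110),"flask":(143,103,58,55),"cup":(385,122,40,40)} if n=="top" else {"eggs":(350,160,90,80),"flask":(408,195,52,95),"cup":(150,275,48,60)}
    for q,(x,y,w,h) in B.items(): print(n,q,"changed frac",df[y:y+h,x:x+w].mean().round(3))
    # shank band heights
    if n=="top":
        # dark/grey pixel difference in rod area vs start
        x,y,w,h=(400,178,55,110);print("rod area changed",df[y:y+h,x:x+w].mean().round(3))
    m=(C[...,2]>.018)&(C[...,0]>.525)&(C[...,0]<.65)&(C[...,1]<-.28)&(C[...,1]>-.36);Q=C[m];print("shank pts",m.sum(),np.nanpercentile(Q,[10,50,90],axis=0).round(4).tolist())
    C0=cloud(n,np.load(n+"0.npz")["d"]);m=(C0[...,2]>.018)&(C0[...,0]>.525)&(C0[...,0]<.65)&(C0[...,1]<-.28)&(C0[...,1]>-.36);print("before",m.sum(),np.nanpercentile(C0[m],[10,50,90],axis=0).round(4).tolist())
E
```

```text
position: [0.4241, -0.3448, 0.1538]
ft_force: [0.2, -0.6, -0.0]
grip_width: 1.001
position: [0.327, -0.5209, 0.1841]
ft_force: [-0.4, 1.0, -0.8]
grip_width: 1.002
handle [131.8 225.4] 224 [ 0.4657 -0.3422  0.0443] elev -0.5 yaw 5.2
top [305.83333333 175.33333333] 6 cage x -0.05283670217271
scene [279.82352941 252.05882353] 17 cage x -0.056549696880942864
yaw 4.96 tilt 0.02 pos [ 0.3272 -0.5207  0.1842] f [-0.4  0.  -0.6] w 87.1 t 23.4
shift units [ 2.075 -2.85  -0.395]
top handle [438.76298701 254.88961039] 308 ((461.14154052734375, -339.95196533203125), (96.61563110351562, 18.820341110229492), 4.772056579589844) [0.0405 0.0432 0.0456]
top eggs changed frac 0.0
top flask changed frac 0.0
top cup changed frac 0.0
rod area changed 0.146
shank pts 196 [[0.5382, -0.3347, 0.0273], [0.5894, -0.3286, 0.0304], [0.6259, -0.3093, 0.0329]]
before 195 [[0.5382, -0.3329, 0.027], [0.5905, -0.3277, 0.0301], [0.6257, -0.307, 0.0327]]
scene handle [131.40654206 225.3411215 ] 214 ((459.1369323730469, -343.9884338378906), (99.34127807617188, 18.1862735748291), 4.820577144622803) [0.0425 0.0442 0.0461]
scene eggs changed frac 0.0
scene flask changed frac 0.0
scene cup changed frac 0.0
shank pts 180 [[0.5411, -0.338, 0.0286], [0.5988, -0.3319, 0.0312], [0.6258, -0.3083, 0.0335]]
before 182 [[0.5417, -0.3362, 0.0281], [0.5974, -0.3306, 0.031], [0.6257, -0.3085, 0.0334]]
```

```bash
python3 -c "
from bench import job;print(job.close_job())"
```

```text
the job is handed in; nothing more can be done
None
```

The bolt is drawn home and the rod is lying flat and released on the white board. I handed the job in at about 23.5 s of the 64 s allowed.

**What I did:** I gripped the rod lightly near the back of its handle and lifted, letting the nose drop to about 27°, then tightened the grip. I reached through the slot beside the pin, hooked it and drew the bolt. After unhooking and backing out, I laid the rod down with a light grip so it turned flat again.

**Last checks:**
- **Bolt:** the drag was steady at 8–10 N, then rose to about 20 N with no further travel, which is the stop. The pin did not move back afterwards. The two cameras disagree slightly on its final position: x ≈ -53 mm from the top view, where a roof bar partly hides it, and -56 to -59 mm from the scene view. The expected position is -55 mm.
- **Rod:** it lies level (slope -0.5°) about 2 mm from where it started, with the shank at its starting height.
- **Bystanders:** neither camera showed any change in the eggs, flask or cup.
- **Robot:** the gripper is open and clear of everything, and the highest wrist force I read was about 23 N.

The last checks are from numbers only. My 13th picture, of the rod being lowered to the board, was refused because the 12-picture limit was already used.

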